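Gauge the adapter sleeves

TASK

Lift the black caliper case that lies across the gauge's lanes and lay it flat, right way up, on the black mat. Then find out which one of the two blue adapter sleeves fits: push a sleeve gently along its rails, under the clear guard and onto the brass pin, and if it stops short do not force it (a sprung pin must not be pushed back more than about a centimetre). Leave the sleeve that fits fully home on a pin against the blue block, put the other one in the red reject tray, and leave the dropper bottles where they stand.

Things in the scene. Friction and masses are not known exactly. Their poses are not given: they have to be found in the camera images.
- sleeve_a: Blue plastic centrifuge adapter sleeve, white bands: tube, 52 mm outside, 90 mm long, bore 30 mm at both ends, 0.1 to 0.25 kg. Origin: middle of its axis; own x along the axis; it may roll about x. A loose collar 20 mm long is caught out of sight in mid-bore, 35 mm from either end. In one sleeve (random) it is bored 29 mm and passes the pin; in the other 12 mm and stops it.
- sleeve_b: Blue adapter sleeve, the same as sleeve_a in every size, mark and frame; one of the two fits the gauge, not always the same one.
- case: Black plastic caliper case with an orange panel on top, a flat box 160 mm (own x) by 36 mm (own y) by 22 mm high, 0.15 kg. Origin: centre of its underside. It starts lying across both lanes on the rails (36 mm above the desk), between the sleeves and the guards; between the lanes it can be gripped at its middle.
- gauge: Blue twin gauge bench fixed to the desk. Origin on the desk; sleeves are pushed along own +x. In its frame, mm: base x -165 to 135, y +-115, 12 high; two lanes at y 65 and -65, each two steel rails x -160 to 100 (12 mm thick, 17 either side, tops z 36); a sleeve lies on them with its axis at z 57, at the start with its middle at x -110; end block x 100 to 130, up to z 92.
- guard_edge (a point): Gauge frame x 22, y 0, z 90 mm: midway between the yellow front edges of the two clear guards. Each lane's guard covers x 22 to 100 (walls 31 to 34 mm either side of the lane's middle, roof z 88 to 92), open towards -x: a sleeve cannot be held from above under it. In each lane a brass pin 24 mm thick lies on the sleeve axis, x 30 to 100.
- home_near (a point): Where the middle of a sleeve is when fully home in this lane, its end against the block: gauge frame x 55, y +65 (the lane near the robot), z 57 mm; its rear end is then at x 10, 12 mm outside the guard.
- nose_near (a point): Tip of this lane's brass pin, chamfered, on the sleeve axis: gauge frame x 30, y +65 (the lane near the robot), z 57 mm at rest; moves back with the pin. A sleeve that does not fit stops on it with its middle at about gauge x 22 (rear end at -23).
- pin_near (a joint): How far this lane's pin is pushed back into the block, m: 0 at rest. A spring holds it out: about 7.5 N before it moves, then 1.5 N per mm; end stop at 0.025.
- home_far (a point): Where the middle of a sleeve is when fully home in this lane, its end against the block: gauge frame x 55, y -65 (the far lane), z 57 mm; its rear end is then at x 10, 12 mm outside the guard.
- nose_far (a point): Tip of this lane's brass pin, chamfered, on the sleeve axis: gauge frame x 30, y -65 (the far lane), z 57 mm at rest; moves back with the pin. A sleeve that does not fit stops on it with its middle at about gauge x 22 (rear end at -23).
- pin_far (a joint): How far this lane's pin is pushed back into the block, m: 0 at rest. A spring holds it out: about 7.5 N before it moves, then 1.5 N per mm; end stop at 0.025.
- tray: Red open reject tray fixed to the desk, 150 by 150 mm, walls 5 mm thick and 40 mm high, floor 5 mm thick with two ribs 6 mm wide, 5 mm high, along own x at y +-14 mm that stop a sleeve rolling. A sleeve lying on the ribs along x has its axis about 32 mm above the desk. Origin: centre of underside.
- mat: Black rubber mat fixed to the desk, 190 mm (own x) by 90 mm (own y), 3 mm thick. Origin: centre of underside.
- bottle_1: Amber dropper bottle with white cap, 33 mm diameter, 100 mm tall, loose, a bystander. Origin: centre of its underside.
- bottle_2: Amber dropper bottle with white cap, 33 mm diameter, 100 mm tall, loose, a bystander. Origin: centre of its underside.
- bottle_3: Amber dropper bottle with white cap, 33 mm diameter, 100 mm tall, loose, a bystander. Origin: centre of its underside.
- bottle_4: Amber dropper bottle with white cap, 33 mm diameter, 100 mm tall, loose, a bystander. Origin: centre of its underside.
There are look-alikes about, which are no part of the job. There is more than one size of the case; the one meant has the size given above.

How it is judged (in metres and radians):
On the way, in this order (a step that is already met when the one before it is completed fails the run):
1. the case lies flat on the mat, released (x of case in the frame of mat between -0.05 and 0.05 m and y of case in the frame of mat between -0.04 and 0.04 m and z of case in the frame of mat between 0 and 0.008 m and angle between case's own z axis and vertical below 0.1 rad and contact force between the fingers and case below 0.1 N and linear speed of case below 0.02 m/s), for 0.2 s.
2. a sleeve is fully home on the gauge pin ((((horizontal distance between sleeve_a and home_near below 0.005 m or horizontal distance between sleeve_a and home_far below 0.005 m) and angle between the x axis of sleeve_a and the x axis of gauge, either way round below 0.08 rad and z of sleeve_a in the frame of gauge between 0.05 and 0.065 m and linear speed of sleeve_a below 0.02 m/s) or ((horizontal distance between sleeve_b and home_near below 0.005 m or horizontal distance between sleeve_b and home_far below 0.005 m) and angle between the x axis of sleeve_b and the x axis of gauge, either way round below 0.08 rad and z of sleeve_b in the frame of gauge between 0.05 and 0.065 m and linear speed of sleeve_b below 0.02 m/s))), for 0.2 s.
At the end, for the whole second after the job is handed in: One sleeve home on the pin (middle within 5 mm of a home point, axis within 0.08 rad), the other in the tray (middle inside the walls, 20 to 45 mm up), the case flat on the mat (middle within 50 mm in its x, 40 mm in y, tilt under 0.1 rad), pins back out (under 3 mm), all at rest (all of step 1 and ((((horizontal distance between sleeve_a and home_near below 0.005 m or horizontal distance between sleeve_a and home_far below 0.005 m) and angle between the x axis of sleeve_a and the x axis of gauge, either way round below 0.08 rad and z of sleeve_a in the frame of gauge between 0.05 and 0.065 m and linear speed of sleeve_a below 0.02 m/s) and (x of sleeve_b in the frame of tray between -0.068 and 0.068 m and y of sleeve_b in the frame of tray between -0.068 and 0.068 m and z of sleeve_b in the frame of tray between 0.02 and 0.045 m and linear speed of sleeve_b below 0.02 m/s)) or (((horizontal distance between sleeve_b and home_near below 0.005 m or horizontal distance between sleeve_b and home_far below 0.005 m) and angle between the x axis of sleeve_b and the x axis of gauge, either way round below 0.08 rad and z of sleeve_b in the frame of gauge between 0.05 and 0.065 m and linear speed of sleeve_b below 0.02 m/s) and (x of sleeve_a in the frame of tray between -0.068 and 0.068 m and y of sleeve_a in the frame of tray between -0.068 and 0.068 m and z of sleeve_a in the frame of tray between 0.02 and 0.045 m and linear speed of sleeve_a below 0.02 m/s))) and value of joint each of pin_near, pin_far below 0.003 m); the robot touches nothing.
It fails at once if a gauge pin is pushed back more than 12 mm (value of joint any of pin_near, pin_far above 0.012 m).
It fails at once if a dropper bottle is moved more than 40 mm or tipped over (distance of any of bottle_1, bottle_2, bottle_3, bottle_4 from where it was at the start of the episode above 0.04 m or angle between any of bottle_1, bottle_2, bottle_3, bottle_4's own z axis and vertical above 0.5 rad).
It also fails if it takes over 72 s, if anything falls off the work surface, if the arm or the gripper's body presses on something with over 40 N, if the wrist force passes 120 N, or if a joint passes its speed limit or range.

ROBOT

A 6-joint arm with a two-finger parallel gripper is mounted at the origin on the work surface. World frame = base frame: x ahead of the robot, y to its left, z up, the work surface at z = 0. Lengths are in mm, angles in rad, forces in N, time in s.
With the tool pointing down it reaches from about 400 to 925 mm from the base axis. Payload 12.5 kg.
Tool frame: the origin (TCP) lies midway between the tips of the shut fingers; the grasp point (between the pads) lies 19 mm behind it; z points along the fingers, y is the line along which they close (so a half turn about z gives the same grasp; the last joint's range is limited). The gripper opens to 95 mm and grips with 3 to 60 N. Pads are 20 mm wide; open, the fingers measure 119 mm over their backs; the gripper's body (75 mm by 180 mm) begins 59 mm behind the grasp point.
Start: joints at [-0.106, 0.491, 1.559, -0, 1.092, -0.106], TCP at [625.017, 0.021, 214.661] pointing down, gripper open.
Joint ranges: [-3.1, 3.1], [-0.84, 2.19], [0.05, 2.79], [-1.13, 4.28], [0.06, 2.93], [-2.69, 2.69]. Speed limits (rad/s): [2.22, 2.22, 2.79, 3.14, 3.14, 3.14].

INTERFACE

Orientations are given as [roll, pitch, yaw] about the fixed x, y, z axes, in that order (R = Rz(yaw) Ry(pitch) Rx(roll)).
In Python, from cell import env gives the robot as it stands.
- The arm moves only by the tool carry_out, never from a script. Its argument "series" is a list of rows, each a list of 4 numbers: the shift along the world's x, y, z normalised to -1 to 1, where 1 is 5 cm, then the turn about the world's z normalised to -1 to 1, where 1 is 6 degrees. In form: [[x, y, z, turn], ...]. A call has exactly 5 rows; each row shifts and turns the commanded pose from where the row before left it; what a row does not reach is not made up. A row lasts 1/10 s, in which the tool goes at most 50 mm and 8.59 degrees, less where a joint would pass 70% of its speed; a pose out of reach is approached as far as the arm can. A call with a number of a shift or a turn outside -1 to 1 is refused whole. A call with a gripper value outside its range is refused whole. "fingers" is the closure, from -1 (fully open) to 1 (shut), set as the call begins (left out, the last holds). The fingers move at their own pace and stop on an object; the grip force is fixed at half the most. Time passes only in rows, so rows that do not move let the fingers close, or fill a call up. It gives the time, the measured TCP pose, the force, the opening and the grip force at its end, in the units of the state.
- env.state(): the state, without advancing time (a new reading comes with each control period).
- env.read_camera(name): name is "scene" or "side" or "wrist"; returns the picture (480x640x3 uint8, red, green, blue); there is no depth.
- env.calibration(name): a dict with "K" (3x3 intrinsics, pixels), "dist" ([k1, k2, p1, p2, k3] as OpenCV has them; the pictures are not rectified), "pose" (4x4, takes a point from camera to world coordinates). Camera axes: x right, y down, z forward; pixel columns grow to the right and rows downward; lengths in mm; the calibration is good to about 2 mm. A picture is of the moment at which its call begins: read the wrist's pose just before it. calibration takes no time and is no camera call; for the wrist camera it gives the pose at the moment of the call.
- env.job_done(): hands the job in; it is judged then, once.
Trained networks look in the newest picture that a camera, given by its name, has taken for a name from the list of things; names that differ only in an ending like _2 or _b are one class to them, and where a whole thing is asked for, a point or a joint stands for the part that bears it (a point fixed in the world has none). Each returns a list of dicts, best first, with "conf" (0 to 1); they miss things now and then, are a little off and sometimes report something else, mostly with a low value. They report only what shows in the picture. A call takes as long as a camera call. They do not tell look-alikes from the thing itself.
- env.look_for(camera, label): "position" ([row, column] as shares, 0 to 1, of the picture: columns of its width, rows of its height, amid what is visible of it).
The state is a dict: "t": time; "joints": joint angles; "qvel": joint speeds; "tau": joint torques, N m; "eef_pos": TCP position; "tcp_rot": TCP orientation; "ft_force": force on the tool from outside, world axes, zero at the start; "moment": the same for the moment, N m; "opening": opening from 0.0 (shut) to 1.0 (fully open); "grip_force": force on a finger pad.
Only numpy, scipy, OpenCV 4.12 (cv2) and the standard library are available. Lean on these libraries where they do the work, as an engineer would, in place of code of your own. Each camera call takes 0.05 s, during which the arm holds its last target. There are 200 camera calls.

## Working session

There is one attempt and no reset: what is moved stays moved. The work goes in short steps, Python scripts to look and compute and a tool call to move; the robot and the scene stay as the last step left them, time stands still between calls to the robot, and variables do not carry over. Pictures are saved under pics/ and viewed, at most 10 in all, crops included, and the job is handed in when it is done.

Besides the shell and the picture viewer there is one more tool, called after "Emit:" as name(argument=value, ...) on one line, values as JSON. carry_out: Moves the arm, as the interface text tells. Its arguments: {"type":"object","properties":{"series":{"type":"array","items":{"type":"array","items":{"type":"number","minimum":-1,"maximum":1}}},"fingers":{"type":"number"}},"required":["series"]}

```bash
mkdir -p pics; ls; cat > h.py <<'E'
import numpy as np, cv2
from cell import env
def ray(cal,px):
    u=cv2.undistortPoints(np.array([[px]],float),np.array(cal["K"]),np.array(cal["dist"]))[0,0]
    P=np.array(cal["pose"]); return P[:3,3],P[:3,:3]@np.array([u[0],u[1],1])
def onz(cal,px,z):
    o,d=ray(cal,px); return o+d*(z-o[2])/d[2]
def proj(cal,p):
    P=np.linalg.inv(np.array(cal["pose"])); r=cv2.Rodrigues(P[:3,:3])[0]
    return cv2.projectPoints(np.array(p,float).reshape(-1,1,3),r,P[:3,3],np.array(cal["K"]),np.array(cal["dist"]))[0][:,0]
def save(im,n): cv2.imwrite("pics/"+n+".png",im[:,:,::-1])
E
python3 - <<'E'
from h import *
for c in ["scene","side"]:
    im=env.read_camera(c); save(im,c+"0")
    cal=env.calibration(c); print(c,np.array(cal["pose"])[:3].round(2).tolist())
    for n,z in [("sleeve_a",57),("case",58),("gauge",40),("guard_edge",90),("home_near",57),("nose_near",57),("nose_far",57),("tray",5),("mat",3),("bottle_1",50)]:
        for d in env.look_for(c,n)[:6]:
            r,q=d["position"]; px=(q*640,r*480); print(n,round(d["conf"],2),np.round(px),onz(cal,px,z).round()[:2])
print(env.state()["t"])
E
```

```text
pics
scene [[-0.89, 0.29, -0.35, 971.58], [0.46, 0.56, -0.69, 740.17], [0.0, -0.77, -0.63, 801.13]]
sleeve_a 0.77 [300. 263.] [643. -38.]
sleeve_a 0.74 [348. 245.] [517. -45.]
case 0.8 [498. 297.] [322. 247.]
case 0.71 [343. 277.] [580.  49.]
case 0.65 [222. 233.] [ 766. -222.]
gauge 0.94 [360. 302.] [576. 116.]
guard_edge 0.68 [359. 303.] [605. 158.]
home_near 0.57 [361. 302.] [583. 130.]
nose_near 0.43 [416. 311.] [495. 202.]
nose_far 0.5 [342. 279.] [584.  52.]
nose_far 0.42 [369. 333.] [611. 209.]
tray 0.77 [311. 206.] [ 494. -294.]
tray 0.74 [367. 332.] [588. 167.]
mat 0.7 [454. 389.] [511. 358.]
mat 0.18 [311. 207.] [ 494. -292.]
bottle_1 0.98 [251. 319.] [798.  65.]
bottle_1 0.93 [370. 421.] [702. 367.]
bottle_1 0.68 [226. 291.] [817. -36.]
side [[0.76, -0.43, 0.49, 67.39], [-0.65, -0.48, 0.58, -649.98], [-0.02, -0.76, -0.65, 731.02]]
sleeve_a 0.83 [299. 262.] [514. -56.]
sleeve_a 0.73 [332. 236.] [630. -39.]
case 0.92 [293. 232.] [569.  34.]
case 0.85 [146. 262.] [259. 171.]
case 0.75 [249. 232.] [491. 103.]
case 0.69 [437. 279.] [ 695. -294.]
gauge 0.66 [273. 236.] [537.  73.]
guard_edge 0.88 [272. 236.] [502.  21.]
guard_edge 0.46 [250. 232.] [473.  67.]
home_near 0.6 [270. 236.] [522.  60.]
nose_near 0.69 [291. 234.] [562.  31.]
nose_near 0.43 [251. 234.] [492.  98.]
nose_far 0.72 [371. 338.] [ 481. -309.]
nose_far 0.58 [290. 206.] [630. 124.]
tray 0.7 [274. 236.] [563. 107.]
tray 0.64 [371. 337.] [ 516. -280.]
mat 0.94 [203. 206.] [495. 349.]
mat 0.62 [387. 214.] [848. -19.]
bottle_1 0.85 [259. 171.] [679. 331.]
bottle_1 0.79 [389. 216.] [795. -68.]
bottle_1 0.63 [399. 422.] [ 398. -451.]
bottle_1 0.56 [351. 197.] [783.  56.]
1.1
```

View pics/scene0.png

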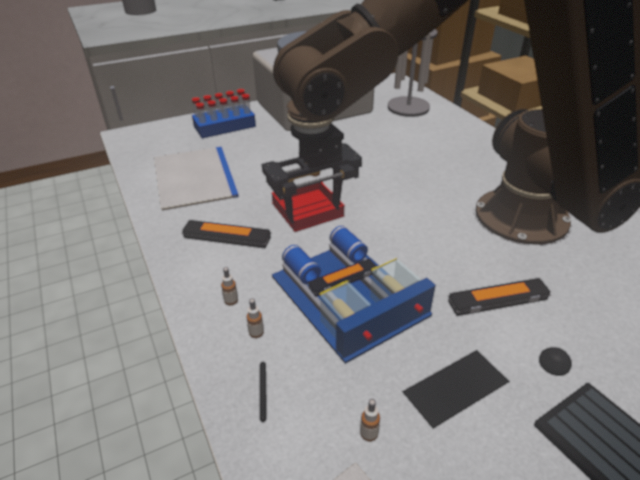

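View pics/side0.png

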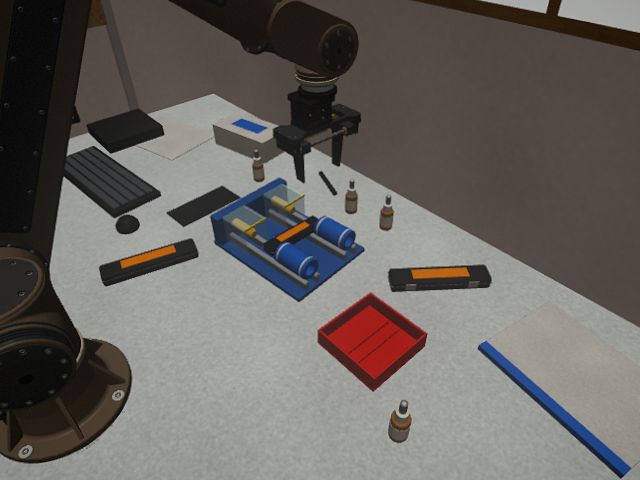

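The scene shows the gauge (scene px ~355,300), sleeves at its rear, the real case across the lanes, look-alike cases on the desk, the mat (455,388) and the tray (311,206). Gauge +x points roughly along world +y. I'll move up for a wrist view.

Emit:
carry_out(series=[[-0.4, 0, 0.8, 0], [-0.4, 0, 0.8, 0], [-0.2, 0, 0.8, 0], [0, 0, 0.4, 0], [0, 0, 0, 0]])

```text
t: 1.6
eef_pos: [575.5, -0.0, 358.0]
tcp_rot: [3.136, 0.001, 1.571]
ft_force: [0.1, 0.7, -0.5]
opening: 0.999
grip_force: 0.0
```

```bash
python3 - <<'E'
from h import *
s=env.state(); print(s["eef_pos"],s["tcp_rot"],s["ft_force"],s["opening"])
cal=env.calibration("wrist"); im=env.read_camera("wrist"); save(im,"w0")
np.save("w0.npy",np.array(cal["pose"]))
print(np.array(cal["pose"]).round(2).tolist(),cal["K"])
E
```

```text
[ 5.75484609e+02 -1.71873938e-02  3.58023800e+02] [3.13571877e+00 6.65032311e-04 1.57080204e+00] [ 0.05175275  0.72856101 -0.48345453] 0.9991800797156213
[[1.0, -0.0, 0.01, 574.94], [0.0, -0.96, -0.29, 81.81], [0.01, 0.29, -0.96, 527.68], [0.0, 0.0, 0.0, 1.0]] [[391.53696665   0.         323.35897407]
 [  0.         391.53696665 231.45948383]
 [  0.           0.           1.        ]]
```

View pics/w0.png

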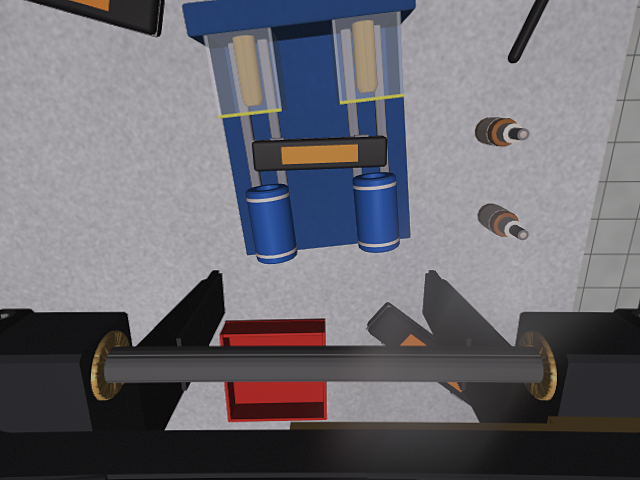

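Wrist view: yellow guard edges run (219,116)–(281,109) and (340,103)–(404,95). The base's rear corners are at (247,254) and (410,237), the case top is (253,142)–(387,166), and the tray rim is around (222–327, 320–420). I'll fit the poses from these.

```bash
python3 - <<'E'
from h import *
from scipy.optimize import least_squares
w=env.calibration("wrist"); w["pose"]=np.load("w0.npy")
# gauge: x->pushing, y+ near robot (left in wrist image)
G=[((22,99,90),(219,116)),((22,31,90),(281,109)),((22,-31,90),(340,103)),((22,-99,90),(404,95)),((-165,115,12),(247,254)),((-165,-115,12),(410,237)),((100,115,92),(187,38)),((100,-115,92),(413,11))]
def T(p,q):
    c,s=np.cos(p[2]),np.sin(p[2]); q=np.array(q,float); return np.c_[p[0]+c*q[:,0]-s*q[:,1],p[1]+s*q[:,0]+c*q[:,1],q[:,2]]
m=np.array([g[0] for g in G]);px=np.array([g[1] for g in G])
f=lambda p:(proj(w,T(p,m))-px).ravel()
r=least_squares(f,[577,70,1.66],x_scale=[10,10,.1],loss="soft_l1"); print("gauge",r.x.round(3)); print(f(r.x).reshape(-1,2).round(1).tolist())
g=r.x
for n,q in dict(home_near=(55,65,57),home_far=(55,-65,57),sa=(-110,65,57),sf=(-110,-65,57),guard=(22,0,90)).items(): print(n,T(g,[q]).round(1)[0])
for n,z,ps in [("case",58,[(253,142),(386,137),(387,166),(254,171)]),("tray",40,[(221,322),(326,319),(327,419),(229,421)])]:
    P=np.array([onz(w,p,z)[:2] for p in ps]); print(n,P.round().tolist(),P.mean(0).round(1))
s,c=env.calibration("side"),env.calibration("scene")
for n,cal,z,ps in [("matside",s,3,[(167,212),(214,187),(241,199),(196,224)]),("matscene",c,3,[(404,391),(476,352),(508,381),(435,424)]),("trayside",s,40,[(318,336),(371,294),(426,335),(374,378)])]:
    P=np.array([onz(cal,p,z)[:2] for p in ps]); print(n,P.round().tolist(),P.mean(0).round(1))
E
```

```text
gauge [566.21   66.514   1.682]
[[-0.7, 0.7], [0.5, 0.5], [-0.5, -0.3], [-0.3, -0.0], [-0.6, 2.1], [0.7, 1.5], [-0.2, -0.7], [3.7, -2.0]]
home_near [495.5 114.   57. ]
home_far [624.7 128.4  57. ]
sa [513.8 -50.   57. ]
sf [643.  -35.6  57. ]
guard [563.8  88.4  90. ]
case [[495.0, 49.0], [651.0, 55.0], [654.0, 21.0], [495.0, 15.0]] [573.7  34.9]
tray [[435.0, -197.0], [582.0, -193.0], [583.0, -362.0], [436.0, -365.0]] [ 509.  -279.4]
matside [[408.0, 391.0], [570.0, 413.0], [594.0, 306.0], [440.0, 289.0]] [503.  349.8]
matscene [[598.0, 320.0], [419.0, 310.0], [411.0, 391.0], [587.0, 401.0]] [503.5 355.5]
trayside [[420.0, -229.0], [575.0, -220.0], [575.0, -364.0], [433.0, -364.0]] [ 500.5 -294.3]
```

Emit:
carry_out(series=[[0, 0.14, -0.4, -0.98], [0, 0.14, -0.4, -0.98], [0, 0.14, -0.4, -0.98], [0, 0.14, -0.4, -0.98], [0, 0.14, -0.4, -0.98]])

```text
t: 2.15
eef_pos: [574.4, 35.3, 252.1]
tcp_rot: [-3.139, 0.001, 1.053]
ft_force: [0.4, 1.0, -0.3]
opening: 1.0
grip_force: 0.0
```

Emit:
carry_out(series=[[0, 0, -0.4, -0.98], [0, 0, -0.4, -0.98], [0, 0, -0.4, -0.98], [0, 0, -0.4, -0.98], [0, 0, -0.4, -0.98]])

```text
t: 2.65
eef_pos: [574.2, 35.1, 152.2]
tcp_rot: [-3.14, 0.002, 0.54]
ft_force: [0.6, 0.5, 0.5]
opening: 0.999
grip_force: 0.0
```

Emit:
carry_out(series=[[-0.06, 0, 0, -0.98], [0, 0, 0, -0.98], [0, 0, 0, -0.98], [0, 0, 0, -0.98], [0, 0, 0, -0.98]])

```text
t: 3.15
eef_pos: [571.2, 35.0, 152.9]
tcp_rot: [-3.141, 0.003, 0.027]
ft_force: [0.1, -0.5, 0.9]
opening: 1.003
grip_force: 0.0
```

```bash
python3 - <<'E'
from h import *
s=env.state(); print(s["t"],s["eef_pos"],s["tcp_rot"],s["joints"])
cal=env.calibration("wrist"); im=env.read_camera("wrist")
for p in [(495,49,58),(651,55,58),(654,21,58),(495,15,58)]:
    cv2.circle(im,tuple(int(v) for v in proj(cal,p)[0].clip(-999,999)),3,(0,255,0),1)
save(im,"w1")
E
```

```text
3.15 [571.17598441  35.04518871 152.90546877] [-3.14147959e+00  2.83089964e-03  2.71813652e-02] [-5.40801176e-02  4.87882473e-01  1.75718233e+00 -1.49571722e-04
  8.99358595e-01  1.48962822e+00]
```

View pics/w1.png

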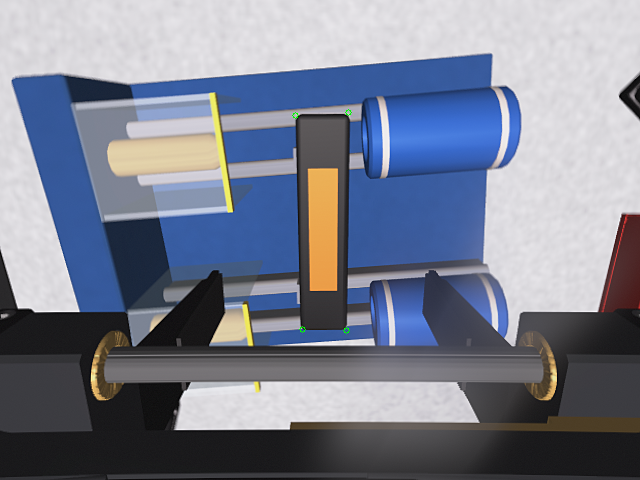

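The projected corners (green, around (297–348, 115–330)) match the case, and the fingers straddle its middle. Going down to grip.

Emit:
carry_out(series=[[0, 0, -0.5, 0], [0, 0, -0.5, 0], [0, 0, -0.5, 0], [0, 0, -0.5, 0], [0, 0, -0.48, 0]])

```text
t: 3.7
eef_pos: [571.0, 35.1, 28.4]
tcp_rot: [-3.142, 0.002, 0.034]
ft_force: [-0.2, 0.6, 0.6]
opening: 0.999
grip_force: 0.0
```

Emit:
carry_out(series=[[0, 0, 0, 0], [0, 0, 0, 0], [0, 0, 0, 0], [0, 0, 0, 0], [0, 0, 0, 0]], fingers=1)

```text
t: 4.2
eef_pos: [572.3, 35.0, 31.5]
tcp_rot: [3.141, -0.001, 0.032]
ft_force: [0.3, 0.3, -0.7]
opening: 0.638
grip_force: 0.0
```

Emit:
carry_out(series=[[0, 0, 0, 0], [0, 0, 0, 0], [0, 0, 0.2, 0], [0, 0, 0.4, 0], [0, 0, 0.4, 0]])

```text
t: 4.7
eef_pos: [571.8, 35.0, 81.5]
tcp_rot: [3.142, 0.001, 0.031]
ft_force: [0.8, 0.2, -2.3]
opening: 0.377
grip_force: 30.0
```

Emit:
carry_out(series=[[0, 0, 0.4, 0], [0, 0, 0.4, 0], [0, 0, 0.4, 0], [0, 0, 0.3, 0], [0, 0, 0, 0]])

```text
t: 5.2
eef_pos: [572.7, 35.0, 158.0]
tcp_rot: [3.141, -0.004, 0.032]
ft_force: [-0.8, -1.3, -1.5]
opening: 0.378
grip_force: 30.0
```

```bash
python3 - <<'E'
from h import *
s=env.state(); print(s["t"],s["eef_pos"],s["tcp_rot"],s["ft_force"],s["moment"],s["grip_force"])
ims=[]
for c in ["side","scene"]:
    cal=env.calibration(c); im=env.read_camera(c); u=proj(cal,s["eef_pos"])[0].astype(int); print(c,u)
    cr=im[u[1]-60:u[1]+60,u[0]-80:u[0]+80]; ims.append(cv2.resize(cr,None,fx=2.5,fy=2.5,interpolation=cv2.INTER_CUBIC))
save(np.hstack(ims),"lift")
E
```

```text
5.2 [572.7237809   34.99502014 158.01281659] [ 3.14116468 -0.00360542  0.03150573] [-0.77354051 -1.25906289 -1.47144641] [ 0.04831108  0.1034254  -0.02792224] 29.991174638271332
side [291 196]
scene [343 236]
```

View pics/lift.png

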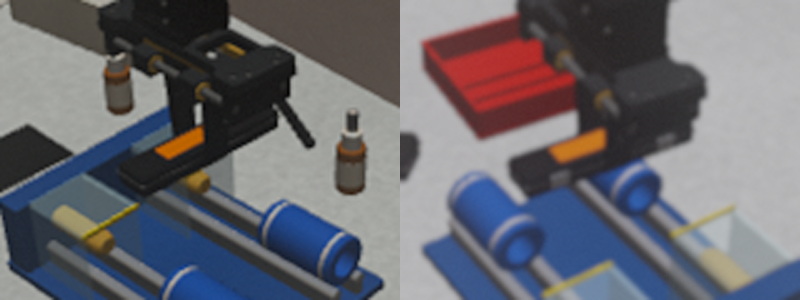

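Emit:
carry_out(series=[[-0.1, 0.3, 0, 0], [-0.15, 0.6, 0, 0], [-0.15, 0.7, 0, 0], [-0.15, 0.7, 0, 0], [-0.15, 0.7, 0, 0]])

```text
t: 5.8
eef_pos: [535.7, 186.9, 154.7]
tcp_rot: [3.141, 0.002, 0.031]
ft_force: [0.2, -0.2, -1.0]
opening: 0.376
grip_force: 30.0
```

Emit:
carry_out(series=[[-0.15, 0.7, 0, 0], [-0.15, 0.7, 0, 0], [-0.15, 0.7, 0, 0], [-0.15, 0.7, -0.2, 0], [-0.1, 0.54, -0.3, 0]])

```text
t: 6.3
eef_pos: [500.6, 354.5, 130.0]
tcp_rot: [-3.141, 0.0, 0.033]
ft_force: [0.2, -1.0, -1.8]
opening: 0.376
grip_force: 30.0
```

Emit:
carry_out(series=[[-0.1, 0, -0.5, 0], [0, 0, -0.5, 0], [0, 0, -0.4, 0], [0, 0, -0.3, 0], [0, 0, -0.2, 0]])

```text
t: 6.8
eef_pos: [496.1, 352.1, 34.0]
tcp_rot: [3.141, 0.002, 0.032]
ft_force: [-0.4, -0.8, -2.2]
opening: 0.377
grip_force: 30.0
```

```bash
python3 - <<'E'
from h import *
s=env.state(); print(s["t"],s["eef_pos"],s["tcp_rot"],s["ft_force"])
ims=[]
for c in ["side","scene"]:
    cal=env.calibration(c); im=env.read_camera(c); u=proj(cal,s["eef_pos"])[0].astype(int)
    cr=im[u[1]-60:u[1]+60,u[0]-80:u[0]+80]; ims.append(cv2.resize(cr,None,fx=2.5,fy=2.5,interpolation=cv2.INTER_CUBIC))
save(np.hstack(ims),"mat")
E
```

```text
6.8 [496.14166247 352.08119017  33.99897518] [3.14061063e+00 1.85093582e-03 3.15976975e-02] [-0.39039103 -0.75936001 -2.150823  ]
```

View pics/mat.png

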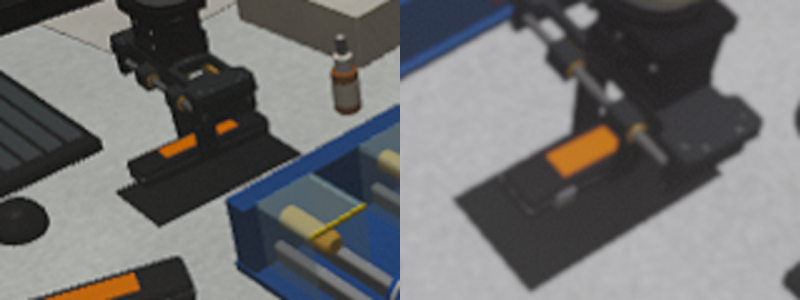

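The case is level over the mat, slightly toward −x. I'll shift it a little and lower it until it touches.

Emit:
carry_out(series=[[0.14, 0.1, -0.1, 0], [0, 0, -0.1, 0], [0, 0, -0.1, 0], [0, 0, -0.06, 0], [0, 0, 0, 0]])

```text
t: 7.4
eef_pos: [503.8, 356.9, 17.3]
tcp_rot: [3.141, 0.001, 0.031]
ft_force: [-0.0, -0.2, -1.7]
opening: 0.375
grip_force: 30.0
```

Emit:
carry_out(series=[[0, 0, -0.04, 0], [0, 0, -0.04, 0], [0, 0, -0.04, 0], [0, 0, 0, 0], [0, 0, 0, 0]])

```text
t: 7.9
eef_pos: [504.0, 357.0, 11.7]
tcp_rot: [3.142, 0.0, 0.031]
ft_force: [0.2, 0.4, -1.0]
opening: 0.375
grip_force: 30.0
```

Emit:
carry_out(series=[[0, 0, -0.04, 0], [0, 0, 0, 0], [0, 0, -0.04, 0], [0, 0, 0, 0], [0, 0, 0, 0]])

```text
t: 8.4
eef_pos: [504.1, 357.0, 7.7]
tcp_rot: [3.142, -0.0, 0.031]
ft_force: [-0.0, -0.4, 0.1]
opening: 0.379
grip_force: 30.0
```

Emit:
carry_out(series=[[0, 0, -0.04, 0], [0, 0, 0, 0], [0, 0, 0, 0], [0, 0, 0, 0], [0, 0, 0, 0]])

```text
t: 8.9
eef_pos: [504.1, 357.0, 7.4]
tcp_rot: [-3.141, -0.001, 0.031]
ft_force: [-5.3, -4.8, 18.9]
opening: 0.377
grip_force: 30.0
```

Emit:
carry_out(series=[[0, 0, 0.02, 0], [0, 0, 0, 0], [0, 0, 0, 0], [0, 0, 0, 0], [0, 0, 0.1, 0]], fingers=-1)

```text
t: 9.4
eef_pos: [503.7, 356.8, 11.1]
tcp_rot: [3.141, 0.001, 0.031]
ft_force: [0.2, -0.2, 0.3]
opening: 0.743
grip_force: 0.0
```

Emit:
carry_out(series=[[0, 0, 0.2, 0], [0, 0, 0.4, 0], [0, 0, 0.5, 0], [0, 0, 0.6, 0], [0, 0, 0.6, 0]])

```text
t: 9.9
eef_pos: [503.9, 357.0, 128.6]
tcp_rot: [-3.142, -0.0, 0.031]
ft_force: [0.0, -0.5, 0.2]
opening: 0.996
grip_force: 0.0
```

Emit:
carry_out(series=[[0, 0, 0.6, 1], [0, 0, 0.6, 1], [0, -0.3, 0.3, 1], [0, -0.6, 0, 1], [0, -0.8, 0, 1]])

```text
t: 10.4
eef_pos: [503.8, 272.0, 203.0]
tcp_rot: [3.141, -0.002, 0.561]
ft_force: [0.9, -0.8, -0.0]
opening: 1.0
grip_force: 0.0
```

```bash
python3 - <<'E'
from h import *
s=env.state(); print(s["t"],s["eef_pos"],s["tcp_rot"])
cal=env.calibration("scene"); im=env.read_camera("scene")
cv2.imwrite("pics/rel.png",cv2.resize(im[330:440,380:540,::-1],None,fx=4,fy=4,interpolation=cv2.INTER_CUBIC))
E
```

```text
10.4 [503.83038883 271.96958934 203.01172341] [ 3.14119939e+00 -2.07353841e-03  5.61213358e-01]
```

View pics/rel.png

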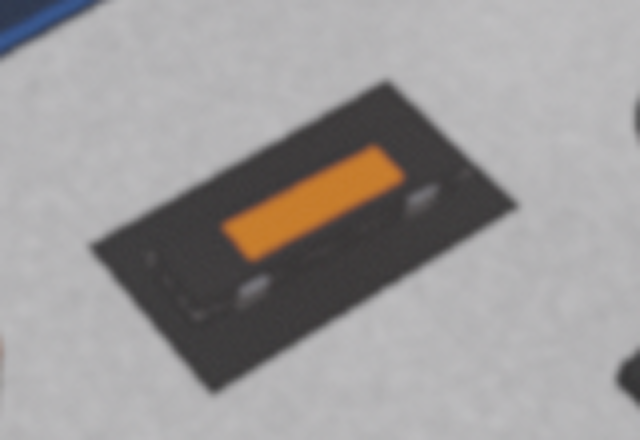

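The case lies flat, orange side up, centred on the mat. Next I go behind the near sleeve.

Emit:
carry_out(series=[[0.035, -0.8, 0, 1], [0.035, -0.8, 0, 1], [0.035, -0.8, 0, 1], [0.035, -0.8, 0, 1], [0.035, -0.8, 0, 1]], fingers=0.28)

```text
t: 10.95
eef_pos: [512.6, 70.5, 202.6]
tcp_rot: [3.141, -0.0, 1.083]
ft_force: [0.6, -0.8, -0.7]
opening: 0.634
grip_force: 0.0
```

Emit:
carry_out(series=[[0.035, -0.8, 0, 1], [0.035, -0.8, 0, 1], [0.035, -0.8, 0, 1], [0.035, -0.8, 0, 1], [0.035, -0.63, 0, 1]])

```text
t: 11.45
eef_pos: [521.3, -121.6, 202.5]
tcp_rot: [3.141, 0.0, 1.606]
ft_force: [1.0, 0.5, 0.1]
opening: 0.36
grip_force: 0.0
```

Emit:
carry_out(series=[[0, 0, -0.4, 0.7], [0, 0, -0.4, 0], [0, 0, -0.4, 0], [0, 0, -0.3, 0], [0, 0, 0, 0]])

```text
t: 11.95
eef_pos: [520.8, -119.3, 125.8]
tcp_rot: [-3.139, -0.001, 1.675]
ft_force: [-0.6, 0.4, 0.4]
opening: 0.357
grip_force: 0.0
```

```bash
python3 - <<'E'
from h import *
s=env.state(); print(s["t"],s["eef_pos"],s["tcp_rot"],s["opening"])
save(env.read_camera("wrist"),"w2")
E
```

```text
11.95 [ 520.7677816  -119.27145508  125.76403392] [-3.13944029e+00 -1.07756904e-03  1.67526717e+00] 0.3570359591929862
```

View pics/w2.png

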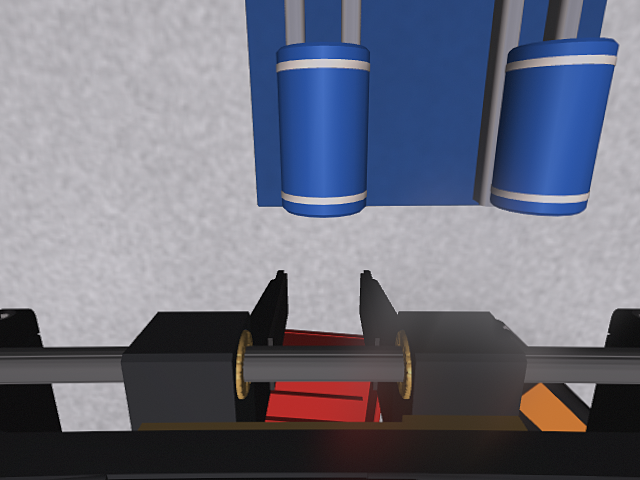

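Fingers are centred on the near sleeve (col ~324). Lower and push.

Emit:
carry_out(series=[[0, 0, -0.4, 0], [0, 0, -0.4, 0], [0, 0, -0.4, 0], [0, 0, -0.36, 0], [0, 0, 0, 0]])

```text
t: 12.5
eef_pos: [521.2, -119.4, 48.2]
tcp_rot: [-3.14, -0.001, 1.675]
ft_force: [0.1, 0.2, 0.6]
opening: 0.36
grip_force: 0.0
```

Emit:
carry_out(series=[[-0.02, 0.2, 0, 0], [-0.02, 0.2, 0, 0], [-0.02, 0.2, 0, 0], [-0.02, 0.2, 0, 0], [-0.02, 0.2, 0, 0]])

```text
t: 13.0
eef_pos: [516.6, -68.5, 49.2]
tcp_rot: [3.141, 0.0, 1.676]
ft_force: [-0.1, -2.5, 2.0]
opening: 0.359
grip_force: 1.2
```

Emit:
carry_out(series=[[-0.022, 0.2, 0, 0], [-0.022, 0.2, 0, 0], [-0.022, 0.2, 0, 0], [-0.022, 0.2, 0, 0], [-0.022, 0.2, 0, 0]])

```text
t: 13.5
eef_pos: [510.9, -18.7, 48.6]
tcp_rot: [3.142, 0.0, 1.676]
ft_force: [0.3, -2.9, 1.7]
opening: 0.361
grip_force: 1.2
```

```bash
python3 - <<'E'
from h import *
s=env.state(); print(s["t"],s["eef_pos"],s["tcp_rot"],s["ft_force"])
save(env.read_camera("wrist"),"w3")
E
```

```text
13.5 [510.90650873 -18.6582524   48.62562327] [3.14158638e+00 4.65131887e-06 1.67552099e+00] [ 0.27752181 -2.88222257  1.74184321]
```

View pics/w3.png

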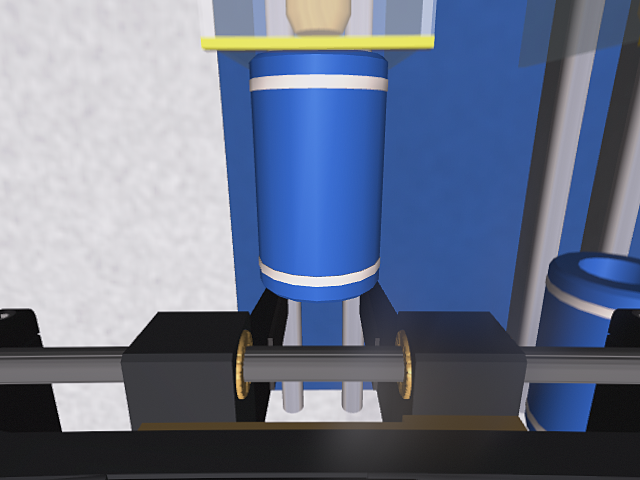

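Sleeve is straight, its front at the yellow edge (row ~43–55). Continue gently.

Emit:
carry_out(series=[[-0.012, 0.1, 0, 0], [-0.012, 0.1, 0, 0], [-0.012, 0.1, 0, 0], [-0.012, 0.1, 0, 0], [-0.012, 0.1, 0, 0]])

```text
t: 14.05
eef_pos: [507.9, 5.9, 48.6]
tcp_rot: [3.142, -0.0, 1.675]
ft_force: [0.4, -1.5, -0.0]
opening: 0.362
grip_force: 0.8
```

Emit:
carry_out(series=[[-0.01, 0.08, 0, 0], [-0.01, 0.08, 0, 0], [-0.01, 0.06, 0, 0], [0, 0.06, 0, 0], [0, 0, 0, 0]])

```text
t: 14.55
eef_pos: [506.5, 19.9, 48.7]
tcp_rot: [-3.142, -0.0, 1.676]
ft_force: [0.3, -0.4, -0.4]
opening: 0.36
grip_force: 0.0
```

Emit:
carry_out(series=[[-0.005, 0.04, 0, 0], [-0.005, 0.04, 0, 0], [0, 0.04, 0, 0], [0, 0.04, 0, 0], [0, 0, 0, 0]])

```text
t: 15.05
eef_pos: [506.0, 27.8, 48.6]
tcp_rot: [3.142, -0.0, 1.676]
ft_force: [0.3, -0.2, -0.3]
opening: 0.359
grip_force: 0.0
```

Emit:
carry_out(series=[[-0.01, 0.04, 0, 0], [0, 0.04, 0, 0], [0, 0, 0, 0], [0, 0, 0, 0], [0, 0, 0, 0]])

```text
t: 15.55
eef_pos: [505.6, 31.6, 48.7]
tcp_rot: [3.141, -0.0, 1.675]
ft_force: [-0.1, -0.4, -0.1]
opening: 0.36
grip_force: 0.0
```

Emit:
carry_out(series=[[0, 0.04, 0, 0], [0, 0.04, 0, 0], [0, 0, 0, 0], [0, 0, 0, 0], [0, 0, 0, 0]])

```text
t: 16.05
eef_pos: [505.6, 35.6, 48.7]
tcp_rot: [3.141, -0.0, 1.675]
ft_force: [0.4, -0.9, -0.2]
opening: 0.358
grip_force: 0.0
```

```bash
python3 - <<'E'
from h import *
s=env.state(); print(s["t"],s["eef_pos"],s["ft_force"])
save(env.read_camera("wrist"),"w4"); cal=env.calibration("wrist")
im=cv2.imread("pics/w4.png"); 
# sample column at lane centre line at sleeve top: color along line; sleeve top z83
g=(566.21,66.514,1.682); c,sn=np.cos(g[2]),np.sin(g[2])
for x in range(-40,90,4):
    p=(g[0]+c*x-sn*65,g[1]+sn*x+c*65,83); u=proj(cal,p)[0]
    if 0<=u[0]<640 and 0<=u[1]<480: print(x,u.round().tolist(),im[int(u[1]),int(u[0])].tolist())
E
```

```text
16.05 [505.6066894   35.59021675  48.65658558] [ 0.42606874 -0.85522341 -0.17507838]
-40 [319.0, 367.0] [97, 94, 97]
-36 [319.0, 358.0] [61, 60, 60]
-32 [319.0, 349.0] [39, 38, 39]
-28 [319.0, 340.0] [135, 77, 47]
-24 [319.0, 331.0] [136, 78, 48]
-20 [319.0, 322.0] [136, 79, 48]
-16 [319.0, 313.0] [134, 77, 47]
-12 [319.0, 303.0] [134, 79, 48]
-8 [318.0, 294.0] [192, 101, 55]
-4 [318.0, 284.0] [224, 223, 226]
0 [318.0, 274.0] [192, 99, 49]
4 [318.0, 264.0] [193, 102, 55]
8 [318.0, 254.0] [194, 103, 57]
12 [318.0, 244.0] [195, 103, 57]
16 [318.0, 233.0] [195, 104, 58]
20 [318.0, 223.0] [90, 219, 221]
24 [318.0, 212.0] [211, 156, 130]
28 [317.0, 201.0] [211, 157, 131]
32 [317.0, 190.0] [211, 157, 131]
36 [317.0, 178.0] [211, 158, 131]
40 [317.0, 167.0] [211, 157, 132]
44 [317.0, 155.0] [213, 158, 133]
48 [317.0, 143.0] [213, 158, 132]
52 [317.0, 131.0] [213, 158, 133]
56 [316.0, 118.0] [213, 159, 134]
60 [316.0, 105.0] [213, 159, 134]
64 [316.0, 92.0] [213, 159, 133]
68 [316.0, 79.0] [223, 218, 220]
72 [316.0, 66.0] [214, 160, 135]
76 [316.0, 52.0] [184, 140, 119]
80 [316.0, 38.0] [146, 177, 198]
84 [315.0, 23.0] [146, 178, 199]
88 [315.0, 9.0] [146, 177, 198]
```

The sleeve middle is at ≈33 mm, well past the 22 mm stop, with under 1 N, so the near sleeve fits. Push it home.

Emit:
carry_out(series=[[-0.01, 0.06, 0, 0], [-0.01, 0.06, 0, 0], [-0.01, 0.06, 0, 0], [0, 0.06, 0, 0], [-0.01, 0.06, 0, 0]])

```text
t: 16.6
eef_pos: [503.5, 50.8, 48.7]
tcp_rot: [3.141, 0.0, 1.676]
ft_force: [1.0, -1.3, 0.4]
opening: 0.36
grip_force: 0.9
```

Emit:
carry_out(series=[[0, 0.04, 0, 0], [0, 0.04, 0, 0], [0, 0.02, 0, 0], [0, 0, 0, 0], [0, 0, 0, 0]])

```text
t: 17.1
eef_pos: [503.5, 55.6, 48.6]
tcp_rot: [3.141, -0.0, 1.675]
ft_force: [-0.4, -0.2, -0.9]
opening: 0.362
grip_force: 0.0
```

Emit:
carry_out(series=[[0, 0.03, 0, 0], [0, 0.03, 0, 0], [0, 0, 0, 0], [0, 0, 0, 0], [0, 0, 0, 0]])

```text
t: 17.6
eef_pos: [503.6, 58.6, 48.7]
tcp_rot: [3.141, -0.0, 1.675]
ft_force: [-0.0, -0.3, -0.0]
opening: 0.364
grip_force: 0.0
```

Emit:
carry_out(series=[[0, 0.03, 0, 0], [0, 0.03, 0, 0], [0, 0, 0, 0], [0, 0, 0, 0], [0, 0, 0, 0]])

```text
t: 18.1
eef_pos: [503.6, 59.1, 48.6]
tcp_rot: [-3.141, 0.003, 1.677]
ft_force: [-1.2, -26.9, 0.5]
opening: 0.357
grip_force: 13.3
```

Home (26.9 N against the block). Back off, rise, and go to the far sleeve.

Emit:
carry_out(series=[[0.02, -0.2, 0, 0], [0.04, -0.4, 0, 0], [0.06, -0.5, 0.1, 0], [0, 0, 0.6, 0], [0, 0, 0.7, 0]])

```text
t: 18.6
eef_pos: [509.0, 5.9, 118.6]
tcp_rot: [-3.139, -0.001, 1.674]
ft_force: [0.7, -1.3, 0.1]
opening: 0.361
grip_force: 0.0
```

Emit:
carry_out(series=[[0.2, -0.1, 0.6, 0], [0.6, -0.2, 0.3, 0], [0.8, -0.2, 0, 0], [0.7, -0.2, 0, 0], [0.38, -0.15, 0, 0]], fingers=-1)

```text
t: 19.1
eef_pos: [645.7, -36.6, 163.6]
tcp_rot: [3.14, 0.0, 1.675]
ft_force: [-0.8, -0.9, 0.1]
opening: 0.727
grip_force: 0.0
```

```bash
python3 - <<'E'
from h import *
s=env.state(); print(s["t"],s["eef_pos"],s["tcp_rot"],s["opening"])
cal=env.calibration("wrist"); im=env.read_camera("wrist"); save(im,"w5")
hsv=cv2.cvtColor(im,cv2.COLOR_RGB2HSV)
for d in env.look_for("wrist","sleeve_a"): r,q=d["position"]; px=(q*640,r*480); print(d["conf"],np.round(px),onz(cal,px,75).round(1))
cs=env.calibration("side"); cc=env.calibration("scene")
for c,k in (("side",cs),("scene",cc)):
    im=env.read_camera(c); save(im,c+"1")
    for n,z in (("sleeve_a",70),("tray",5)):
        for d in env.look_for(c,n)[:3]: r,q=d["position"]; px=(q*640,r*480); print(c,n,round(d["conf"],2),onz(k,px,z).round(1)[:2])
    # red mask
    h=cv2.cvtColor(im,cv2.COLOR_RGB2HSV); m=(((h[...,0]<8)|(h[...,0]>172))&(h[...,1]>150)&(h[...,2]>50)).astype(np.uint8)
    m=cv2.morphologyEx(m,cv2.MORPH_OPEN,np.ones((3,3)))
    cn=max(cv2.findContours(m,0,2)[0],key=cv2.contourArea); print(c,cv2.contourArea(cn)); print(cv2.approxPolyDP(cv2.convexHull(cn),3,True)[:,0].tolist())
E
```

```text
19.1 [645.72034349 -36.62319753 163.5927507 ] [3.14028204e+00 6.24404281e-05 1.67524813e+00] 0.7271881447290917
0.76 [110.  34.] [508.1  75.3  75. ]
0.63 [320. 225.] [642.9 -28.7  75. ]
side sleeve_a 0.94 [627.5 -49.2]
side sleeve_a 0.76 [482.7  64.8]
side tray 0.71 [ 515.8 -281.4]
side 3491.5
[[368, 305], [420, 338], [376, 378], [324, 336]]
scene sleeve_a 0.77 [648.2 -34.2]
scene tray 0.7 [ 510.9 -273.3]
scene 483.5
[[313, 195], [313, 214], [293, 220], [285, 210], [286, 205]]
```

Emit:
carry_out(series=[[0, 0, -0.4, 0], [0, 0, -0.5, 0], [0, 0, -0.5, 0], [0, 0, -0.5, 0], [0, 0, -0.5, 0]])

```text
t: 20.0
eef_pos: [643.1, -35.7, 43.2]
tcp_rot: [3.141, 0.0, 1.676]
ft_force: [0.8, 0.3, 0.9]
opening: 1.0
grip_force: 0.0
```

Emit:
carry_out(series=[[0, 0, -0.06, 0], [0, 0, 0, 0], [0, 0, 0, 0], [0, 0, 0, 0], [0, 0, 0, 0]], fingers=1)

```text
t: 20.5
eef_pos: [643.9, -36.0, 41.8]
tcp_rot: [3.14, 0.0, 1.676]
ft_force: [0.0, 0.9, -0.1]
opening: 0.635
grip_force: 0.0
```

Emit:
carry_out(series=[[0, 0, 0, 0], [0, 0, 0, 0], [0, 0, 0, 0], [0, 0, 0, 0], [0, 0, 0.1, 0]])

```text
t: 21.0
eef_pos: [643.1, -36.0, 45.5]
tcp_rot: [-3.141, -0.0, 1.676]
ft_force: [-0.0, -0.9, -0.7]
opening: 0.541
grip_force: 30.0
```

Emit:
carry_out(series=[[0, 0, 0.4, 0], [0, 0, 0.6, 0], [0, 0, 0.6, 0], [-0.2, -0.3, 0.6, -0.5], [-0.3, -0.5, 0.4, -1]])

```text
t: 21.5
eef_pos: [619.1, -75.5, 178.0]
tcp_rot: [3.139, 0.0, 1.518]
ft_force: [0.3, -0.2, -0.6]
opening: 0.539
grip_force: 30.0
```

Emit:
carry_out(series=[[-0.3, -0.6, 0, -1], [-0.3, -0.6, 0, -1], [-0.3, -0.6, 0, -1], [-0.3, -0.6, 0, -1], [-0.3, -0.6, 0, -1]])

```text
t: 22.0
eef_pos: [542.9, -227.1, 176.1]
tcp_rot: [3.141, -0.0, 0.991]
ft_force: [-0.4, -0.1, -0.6]
opening: 0.54
grip_force: 30.0
```

Emit:
carry_out(series=[[-0.3, -0.6, 0, -1], [-0.3, -0.4, 0, -1], [-0.1, -0.24, 0, -1], [0, 0, 0, -1], [0, 0, 0, -1]])

```text
t: 22.5
eef_pos: [508.3, -288.6, 176.0]
tcp_rot: [3.141, -0.0, 0.466]
ft_force: [0.5, -0.7, -1.2]
opening: 0.54
grip_force: 30.0
```

Emit:
carry_out(series=[[0, 0, 0, -1], [0, 0, 0, -1], [0, 0, 0, -1], [0, 0, 0, -1], [0, 0, 0, 0]])

```text
t: 23.0
eef_pos: [508.6, -288.0, 176.0]
tcp_rot: [3.141, -0.0, 0.051]
ft_force: [0.3, 0.5, -0.7]
opening: 0.542
grip_force: 30.0
```

```bash
python3 - <<'E'
from h import *
s=env.state(); print(s["t"],s["eef_pos"],s["tcp_rot"],s["opening"],s["grip_force"],s["ft_force"])
a=env.read_camera("wrist"); b=env.read_camera("side"); 
cal=env.calibration("side"); u=proj(cal,(508,-290,40))[0].astype(int)
o=[u[0]-90,u[1]-90]; cr=cv2.resize(b[o[1]:o[1]+180,o[0]:o[0]+180],(480,480),interpolation=cv2.INTER_CUBIC); print(o)
save(cv2.resize(np.hstack([a[:,160:480],cr]),None,fx=1,fy=1),"tray")
np.save("w6.npy",np.array(env.calibration("wrist")["pose"]))
E
```

```text
23.0 [ 508.58925876 -288.0124005   175.96311251] [ 3.14122641e+00 -4.06123564e-04  5.07862293e-02] 0.5423724034807434 29.998096377239563 [ 0.28007988  0.54027157 -0.72135497]
[np.int64(283), np.int64(240)]
```

View pics/tray.png

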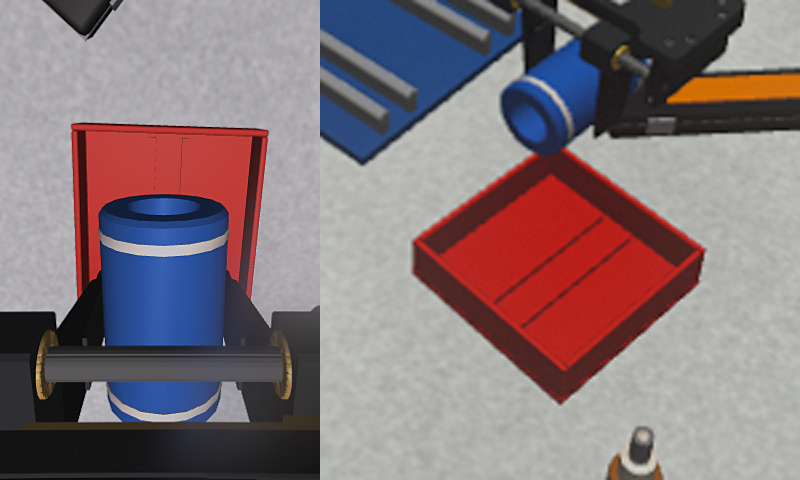

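Wrist half (columns 160–479 of the frame): the tray's far rim runs (72,125)–(268,131), with ribs at cols ~155 and ~182. The side view also shows both ribs running along world x.

```bash
python3 - <<'E'
from h import *
w=env.calibration("wrist"); w["pose"]=np.load("w6.npy"); s=env.calibration("side")
for n,p,z in [("rimL",(232,125),40),("rimR",(428,131),40),("rib1a",(315,139),10),("rib1b",(315,190),10),("rib2a",(342,139),10),("rib2b",(340,190),10)]: print(n,onz(w,p,z).round(1)[:2])
f=lambda x,y:(283+(x-320)*.375,240+y*.375)
for n,p,z in [("ribA",(497,302),10),("ribA2",(602,217),10),("ribB",(524,327),10),("ribB2",(630,240),10),("L",(414,242),40),("R",(704,248),40),("B",(560,372),40)]: print(n,onz(s,f(*p),z).round(1)[:2])
E
```

```text
rimL [ 578.3 -215.7]
rimR [ 582.1 -363.3]
rib1a [ 569.8 -277.9]
rib1b [ 526.8 -280.1]
rib2a [ 571.  -300.4]
rib2b [ 528.  -301.7]
ribA [ 452.8 -282.4]
ribA2 [ 568.1 -278.8]
ribB [ 452.2 -310.5]
ribB2 [ 567.1 -308. ]
L [ 428.4 -219.9]
R [ 580.4 -362.4]
B [ 429.  -365.1]
```

Emit:
carry_out(series=[[-0.06, -0.08, -0.4, -0.2], [0, 0, -0.6, 0], [0, 0, -0.6, 0], [0, 0, -0.6, 0], [0, 0, -0.4, 0]])

```text
t: 23.6
eef_pos: [505.1, -291.7, 43.9]
tcp_rot: [-3.141, 0.001, 0.034]
ft_force: [0.9, -0.3, -0.8]
opening: 0.543
grip_force: 30.0
```

Emit:
carry_out(series=[[0, 0, -0.2, 0], [0, 0, -0.1, 0], [0, 0, -0.1, 0], [0, 0, -0.06, 0], [0, 0, 0, 0]])

```text
t: 24.1
eef_pos: [505.7, -292.1, 23.0]
tcp_rot: [3.141, -0.0, 0.032]
ft_force: [-0.1, -0.0, -1.4]
opening: 0.54
grip_force: 30.0
```

Emit:
carry_out(series=[[0, 0, -0.04, 0], [0, 0, -0.03, 0], [0, 0, -0.03, 0], [0, 0, 0, 0], [0, 0, 0, 0]])

```text
t: 24.6
eef_pos: [505.7, -292.1, 18.9]
tcp_rot: [3.141, -0.001, 0.032]
ft_force: [-2.3, 1.6, 13.3]
opening: 0.536
grip_force: 30.0
```

Touching (13 N). Release and rise.

Emit:
carry_out(series=[[0, 0, 0.03, 0], [0, 0, 0, 0], [0, 0, 0, 0], [0, 0, 0, 0], [0, 0, 0, 0]], fingers=-0.6)

```text
t: 25.1
eef_pos: [505.5, -292.0, 19.0]
tcp_rot: [-3.142, 0.0, 0.031]
ft_force: [0.4, 0.5, 0.7]
opening: 0.795
grip_force: 0.0
```

Emit:
carry_out(series=[[0, 0, 0.1, 0], [0, 0, 0.3, 0], [0, 0, 0.6, 0], [0, 0, 0.8, 0], [0, 0, 0.8, 0]])

```text
t: 25.6
eef_pos: [505.2, -291.8, 150.6]
tcp_rot: [-3.141, 0.001, 0.031]
ft_force: [0.0, 0.5, -1.2]
opening: 0.799
grip_force: 0.0
```

Emit:
carry_out(series=[[0, 0, 0.8, 0], [0, 0, 0.8, 0], [-0.5, 0, 0.5, 0], [-0.5, 0, 0.2, 0], [0, 0, 0, 0]])

```text
t: 26.1
eef_pos: [454.0, -292.0, 266.4]
tcp_rot: [3.14, -0.002, 0.03]
ft_force: [1.1, -0.4, 0.7]
opening: 0.797
grip_force: 0.0
```

```bash
python3 - <<'E'
from h import *
s=env.state(); print(s["t"],s["eef_pos"])
g=(566.21,66.514,1.682); c,sn=np.cos(g[2]),np.sin(g[2])
hn=(g[0]+c*55-sn*65,g[1]+sn*55+c*65)
for cn in ["wrist","side","scene"]:
    cal=env.calibration(cn); im=env.read_camera(cn); save(im,cn+"_end")
    for d in env.look_for(cn,"sleeve_a")[:3]: r,q=d["position"]; px=(q*640,r*480); print(cn,round(d["conf"],2),np.round(px),"z57",onz(cal,px,57).round(),"z32",onz(cal,px,32).round())
    print(cn,"expect home",proj(cal,(*hn,70))[0].round(),"tray",proj(cal,(505.7,-292,45))[0].round())
    if cn!="wrist":
        h=cv2.cvtColor(im,cv2.COLOR_RGB2HSV)
        # blue fractions in the tray region
        hull=cv2.convexHull(proj(cal,[(x,y,40) for x in (435,575) for y in (-362,-222)]).astype(np.int32))
        m=np.zeros(im.shape[:2],np.uint8); cv2.fillConvexPoly(m,hull,1)
        b=(m>0)&(h[...,0]>100)&(h[...,0]<125)&(h[...,1]>120); v,u=np.nonzero(b)
        print("blue in tray",b.sum(),m.sum(), u.mean() if len(u) else 0, v.mean() if len(v) else 0, onz(cal,(u.mean(),v.mean()),45).round() if len(u) else 0)
E
```

```text
26.1 [ 453.95270863 -291.9924617   266.41431819]
wrist expect home [-135.  143.] tray [324. 146.]
side 0.55 [373. 333.] z57 [ 492. -303.   57.] z32 [ 508. -290.   32.]
side 0.55 [259. 238.] z57 [497.  72.  57.] z32 [513.  99.  32.]
side expect home [248. 225.] tray [373. 330.]
blue in tray 1000 4359 372.546 331.529 [ 502. -293.   45.]
scene 0.92 [304. 197.] z57 [ 523. -272.   57.] z32 [ 508. -306.   32.]
scene expect home [393. 279.] tray [307. 195.]
blue in tray 318 1583 306.19182389937106 197.38050314465409 [ 512. -285.   45.]
```

```bash
python3 - <<'E'
from h import *
g=(566.21,66.514,1.682); c,sn=np.cos(g[2]),np.sin(g[2])
im=cv2.imread("pics/w5.png"); w=env.calibration("wrist")
im2=cv2.imread("pics/side_end.png"); s=env.calibration("side")
for x in range(-14,40,3):
    u=proj(s,(g[0]+c*x-sn*65,g[1]+sn*x+c*65,83))[0]; print(x,u.round().tolist(),im2[int(round(u[1])),int(round(u[0]))].tolist())
E
```

```text
-14 [267.0, 233.0] [102, 62, 37]
-11 [266.0, 233.0] [63, 39, 30]
-8 [265.0, 232.0] [66, 40, 28]
-5 [264.0, 232.0] [65, 42, 30]
-2 [263.0, 231.0] [66, 42, 27]
1 [262.0, 230.0] [65, 39, 28]
4 [261.0, 230.0] [66, 42, 30]
7 [260.0, 229.0] [85, 49, 31]
10 [260.0, 229.0] [85, 49, 31]
13 [259.0, 228.0] [142, 72, 30]
16 [258.0, 228.0] [149, 74, 30]
19 [257.0, 227.0] [164, 120, 105]
22 [256.0, 227.0] [170, 139, 125]
25 [255.0, 226.0] [137, 118, 103]
28 [254.0, 226.0] [96, 98, 93]
31 [254.0, 225.0] [5, 107, 127]
34 [253.0, 225.0] [31, 132, 147]
37 [252.0, 224.0] [160, 142, 116]
```

```bash
python3 -c "
from cell import env
print(env.job_done())"
```

```text
the job is handed in; nothing more can be done
None
```

I handed the job in at about 26 s of the 72 s limit: the case lies flat on the mat, the near-lane sleeve fits and is fully home against the block, the other sleeve is in the red tray, and the arm never went near the bottles; the hand-in returned no verdict.

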